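# Vent the clamp valves, then click the scan lift up three notches and hold it

### The job

On the valve rail, press the three spring buttons fully down one at a time, letting each come up again before the next: first the wide round one, then the square one, then the narrow round one. Then press the scan lift's lever down by its rubber pad exactly three clicks from rest, never over the fourth, and finish while still holding it there with the fingers, because it springs back if let go. Leave the loose things on the table where they are.

Things in the scene. Friction and masses are not known exactly. Their poses are not given: they have to be found in the camera images.
- lift: Fixed scan lift, place and yaw vary: steel base plate 320 x 130 x 12 mm, click lever at its robot end, nest with a small housing (113 mm tall) at its far end. Origin: underside of the plate, straight below the lever's pivot; its -x axis points from the pivot to the lever's pad, z up. Two grey cheeks carry the pivot, outer faces 38 mm either side of the centre line, 118 mm tall; drum 95 mm across.
- lever_hinge (a point): The lever's pivot, 100 mm above the table. It turns about the lift's y axis. A spring pawl clicks over teeth on its drum and only counts: it does not lock. A return spring pushes back with about 3 to 11 N at the pad and takes the lever back to rest when let go. The push is lightest just before each notch and rises by about 6 N through it (this is the click), then fades over the next tooth.
- lever (a joint): Click lever, rad: 0 = at rest on its stop (rising 0.30 rad above level towards the pad); grows as the pad is pressed down, to an end stop at 0.75. One click every 0.15 rad: the pawl drops into notches at 0.15, 0.30, 0.45, 0.60, 0.75 and passes tooth tips midway between them (0.075, 0.225, 0.375, 0.525). Each click raises the nest 6 mm.
- pad_top (a point): Centre of the upper face of the lever's rubber pad, 50 mm (along the lever) x 46 x 10 mm. Its x axis points along the lever to the pivot, z out of the face. It lies 140 mm from the pivot along the lever and 14 mm off the line through the pivot: 155 mm above the table at rest, about 93 mm at the third click. Press it from above, following its arc about the pivot.
- bank: Fixed aluminium valve rail, 90 x 240 x 20 mm, origin under its centre, long side along its y; place and yaw vary. Three white valve modules (70 x 50 x 55 mm) stand on it 68 mm apart, in an order that varies, each with one black spring button on top, 14 mm proud.
- wide_top (a point): Centre of the upper face of the wide button (round, 36 mm across, the widest), 89 mm above the table when up. Pressed straight down.
- btn_wide (a joint): Travel of the wide button, m: 0 up, 0.006 fully down. Its spring takes 1.5 N to start and 5 N when fully down; it comes up again by itself.
- square_top (a point): Centre of the upper face of the square button (square, 24 x 24 mm), 89 mm above the table when up. Pressed straight down.
- btn_square (a joint): Travel of the square button, m: 0 up, 0.006 fully down. Its spring takes 1.5 N to start and 5 N when fully down; it comes up again by itself.
- narrow_top (a point): Centre of the upper face of the narrow button (round, 16 mm across, the thinnest), 89 mm above the table when up. Pressed straight down.
- btn_narrow (a joint): Travel of the narrow button, m: 0 up, 0.006 fully down. Its spring takes 1.5 N to start and 5 N when fully down; it comes up again by itself.
- bolt: Loose bystander, not to be shifted: steel hex-head bolt standing on its head, 28 mm across, 55 mm tall, origin under it; near the valve rail, on its far side.
- spacer: Loose bystander, not to be shifted: steel ring, 40 mm across, 18 mm tall, origin under its centre; beside the lift.
- spanner: Loose bystander, not to be shifted: steel spanner lying flat, about 180 mm long.
- spray_can: Loose bystander, not to be shifted: upright aluminium can, 54 mm across, 150 mm tall, origin under it.
- gauge_pin: Loose bystander, not to be shifted: upright steel cylinder, 24 mm across, 50 mm tall, origin under it.
- parts_tray: Loose bystander, not to be shifted: grey open tray 120 x 160 x 35 mm, origin under its centre.
- stop_block: Loose bystander, not to be shifted: dark steel block 50 x 30 x 25 mm with a stud, origin under it.

How it is judged (in metres and radians):
On the way, in this order (a step that is already met when the one before it is completed fails the run):
1. the wide round button is pressed down alone, the lever at rest (value of joint btn_wide above 0.0045 m and value of joint each of btn_square, btn_narrow below 0.002 m and value of joint lever below 0.06 rad), for 0.1 s.
2. then the square button is pressed down alone, the lever at rest (value of joint btn_square above 0.0045 m and value of joint each of btn_wide, btn_narrow below 0.002 m and value of joint lever below 0.06 rad), for 0.1 s.
3. then the narrow round button is pressed down alone, the lever at rest (value of joint btn_narrow above 0.0045 m and value of joint each of btn_wide, btn_square below 0.002 m and value of joint lever below 0.06 rad), for 0.1 s.
4. then, all buttons up, the fingers press the lever's pad to the third click (value of joint each of btn_wide, btn_square, btn_narrow below 0.002 m and value of joint lever between 0.39 and 0.51 rad and contact force between the fingers and lever_pad above 1 N), for 0.2 s.
At the end, for the whole second after the job is handed in: The lever stands at the third click (0.39 to 0.51 rad), still (under 0.1 rad/s), held there by the fingers pressing its pad with more than 1 N; all three buttons are up (under 2 mm); every loose bystander is within 20 mm of where it was (all of step 4 and velocity of joint lever between -0.1 and 0.1 rad/s and distance of each of bolt, spacer, spanner, spray_can, gauge_pin, parts_tray, stop_block from where it was at the start of the episode below 0.02 m); the arm keeps its last pose, push and grip.
It fails at once if the lever goes over the fourth click's tooth (beyond 0.54 rad) (value of joint lever above 0.54 rad).
It fails at once if two buttons are down together (value of joint each of btn_wide, btn_square above 0.0045 m or value of joint each of btn_wide, btn_narrow above 0.0045 m or value of joint each of btn_square, btn_narrow above 0.0045 m).
It fails at once if a loose bystander is shifted by more than 20 mm (distance of any of bolt, spacer, spanner, spray_can, gauge_pin, parts_tray, stop_block from where it was at the start of the episode above 0.02 m).
It also fails if it takes over 50 s, if anything falls off the work surface, if the arm or the gripper's body presses on something with over 40 N, if the wrist force passes 120 N, or if a joint passes its speed limit or range.

### The arm

A 6-joint arm with a two-finger parallel gripper is mounted at the origin on the work surface. World frame = base frame: x ahead of the robot, y to its left, z up, the work surface at z = 0. Lengths are in mm, angles in rad, forces in N, time in s.
With the tool pointing down it reaches from about 350 to 850 mm from the base axis. Payload 8.1 kg.
Tool frame: the origin (TCP) lies midway between the tips of the shut fingers; the grasp point (between the pads) lies 19 mm behind it (env.grasp_offset is the z of the grasp point in the tool frame, in mm); z points along the fingers, y is the direction in which the jaws open and shut (so a half turn about z gives the same grasp; the last joint's range is limited). The gripper opens to 93 mm and grips with 3 to 60 N. Pads are 15 mm wide; open, the fingers measure 128 mm over their backs; the gripper's body (75 mm by 188 mm) begins 65 mm behind the grasp point.
Start: joints at [1.08, 0.13, 1.488, -0, 1.523, -0.085], TCP at [236.832, 551.286, 218.635] pointing down, gripper open.
Joint ranges: [-2.96, 2.96], [-0.89, 2.26], [0.02, 2.5], [-1.34, 4.48], [0, 2.73], [-2.66, 2.66]. Speed limits (rad/s): [2.39, 2.39, 2.79, 3.14, 3.14, 3.14].

### API

Orientations are given as [roll, pitch, yaw] about the fixed x, y, z axes, in that order (R = Rz(yaw) Ry(pitch) Rx(roll)).
In Python, from workcell import readout, eyes, finish_job, env gives the robot as it stands.
- The arm moves only by the tool step_arm, never from a script. Its argument "plan" is a list of rows, each a list of 3 entries, a list of its own where there are three numbers: the finger opening in m, from 0 to 0.093, then the shift along the tool's x, y, z in m, then the turn about the tool's z in degrees. A call has 1 to 12 rows; each row is the pose to reach, as a shift and turn from the pose commanded when the call began, along the tool's axes at that moment; what a row does not reach only later rows make up. A row lasts 1/12 s, in which the tool goes at most 41.7 mm and 7.16 degrees, less where a joint would pass 70% of its speed; a pose out of reach is approached as far as the arm can. A call with a gripper value outside its range is refused whole. The fingers move at their own pace and stop on an object; "grip_force" is the grip in N (left out, the last holds). Time passes only in rows, so rows that repeat a pose let the fingers close. It gives the time, the measured TCP pose, the force and the opening at its end, in the units of the state.
- readout.sense(): the state, without advancing time (a new reading comes with each control period).
- eyes.get_image(name): name is "side" or "top" or "wrist"; returns a dict with "color" (480x640x3 uint8, red, green, blue), "depth" (480x640 float32, mm along the optical axis (not along the pixel's ray), 0 where there is no reading), "vertical_fov" (degrees; the focal length in pixels is half the picture's height over the tangent of half this angle, whatever the lens; pixels are square), "cx", "cy" (the principal point, pixels), "T" (4x4, takes a point from camera to world coordinates). Camera axes: x right, y down, z forward; pixel columns grow to the right and rows downward; lengths in mm; the calibration is good to about 2 mm. A picture is of the moment at which its call begins.
- finish_job(): hands the job in, once; it reports no verdict.
Trained networks look in a picture, given as the dict that the camera call returned (one of the last four; its "shot" number tells which), for a name from the list of things; names that differ only in an ending like _2 or _b are one class to them, and where a whole thing is asked for, a point or a joint stands for the part that bears it (a point fixed in the world has none). Each returns a list of dicts, best first, with "score" (0 to 1); they miss things now and then, are a little off and sometimes report something else, mostly with a low value. They report only what shows in the picture. A call takes as long as a camera call.
- eyes.find_in(picture, target): "box" ([left, top, width, height] in pixels, round what is visible of it).
- eyes.outline_of(picture, target): "pixels" (480x640 bool, what is visible of it) and "box" ([left, top, width, height] in pixels, round what is visible of it).
- eyes.spot_point(picture, target): "at" ([column, row] in pixels: a listed point, or the origin of a listed thing).
The state is a dict: "clock": time; "joints": joint angles; "joint_vel": joint speeds; "joint_efforts": joint torques, N m; "eef_pos": TCP position; "eef_rot": TCP orientation; "wrist_force": force on the tool from outside, world axes, zero at the start; "wrist_torque": the same for the moment, N m; "gripper_width": opening from 0.0 (shut) to 1.0 (fully open).
Only numpy, scipy, OpenCV 4.12 (cv2) and the standard library are available. Lean on these libraries where they do the work, as an engineer would, in place of code of your own. Each camera call takes 0.05 s, during which the arm holds its last target. There are 200 camera calls.

## Working session

There is one attempt and no reset: what is moved stays moved. The work goes in short steps, Python scripts to look and compute and a tool call to move; the robot and the scene stay as the last step left them, time stands still between calls to the robot, and variables do not carry over. Pictures are saved under pics/ and viewed, about 8 in all and at most 12, crops included, and the job is handed in when it is done.

Besides the shell and the picture viewer there is one more tool, called after "Call:" by a JSON object that holds its "op" and its "data". step_arm: Moves the arm, as the interface text tells. Its arguments: {"type":"object","properties":{"plan":{"type":"array"},"grip_force":{"type":"number"}},"required":["plan"]}

```bash
mkdir -p pics
cat > h.py <<'E'
import numpy as np, cv2
from workcell import readout, eyes, finish_job, env
from scipy.spatial.transform import Rotation as Ro
def w(p,c,r,rad=2,d=None):
    f=240/np.tan(np.radians(p["vertical_fov"])/2)
    if d is None:
        q=p["depth"][max(0,int(r)-rad):int(r)+rad+1,max(0,int(c)-rad):int(c)+rad+1]; q=q[q>0]
        if not len(q): return None
        d=np.median(q)
    return (p["T"]@[(c-p["cx"])*d/f,(r-p["cy"])*d/f,d,1])[:3]
def save(p,n): cv2.imwrite("pics/"+n,p["color"][:,:,::-1])
E
python3 - <<'E'
from h import *
np.set_printoptions(precision=1,suppress=True)
print(readout.sense())
for n in ["top","side"]:
    p=eyes.get_image(n); save(p,n+".png"); print(n,p["T"][:3,3],p["vertical_fov"])
    for t in ["wide_top","square_top","narrow_top","pad_top","lever_hinge","lift","bank","bolt","spacer","spanner","spray_can","gauge_pin","parts_tray","stop_block"]:
        try:
            for s in eyes.spot_point(p,t)[:2]: print(t,round(s["score"],2),np.array(s["at"]),w(p,*s["at"]))
        except Exception as e: print(t,e)
E
```

```text
{'clock': 0.0, 'joints': array([ 1.1,  0.1,  1.5, -0. ,  1.5, -0.1]), 'joint_vel': array([ 0., -0.,  0.,  0., -0., -0.]), 'joint_efforts': array([ -0. , -56. , -49.2,   0.1,   0. ,  -0. ]), 'eef_pos': array([236.6, 550.8, 217.6]), 'eef_rot': array([-3.1, -0. ,  2.7]), 'wrist_force': array([ 0.8, -0. , -0.2]), 'wrist_torque': array([-0.,  0., -0.]), 'gripper_width': 1.0006617893151186}
top [ 466.8   37.1 1441.9] 46.72860792365248
wide_top 0.7 [453.2 273.9] [ 466.  -313.1   88.6]
square_top 0.56 [203.8 295.3] [408.5 307.6   6.5]
square_top 0.47 [485.2 281.8] [ 447.2 -390.5   89.3]
narrow_top 0.43 [422.6 270.1] [ 475.  -241.4   75. ]
pad_top 0.91 [281.8 242.8] [536.1 100.9 158.4]
lift 0.82 [296.2 193.1] [654.9  68.8 139.1]
bank 0.57 [443.6 273.3] [ 467.4 -294.4   69.4]
bolt 0.68 [462.6 242.8] [ 546.3 -359.     9.3]
spacer 0.61 [248.6 200.1] [655.7 196.1   2.1]
spacer 0.4 [453.2 275.1] [ 463.1 -312.8   89.5]
spanner 0.64 [204.  294.8] [409.8 306.9   7.4]
spray_can 0.76 [442.8 178.9] [ 698.7 -289.9   91.5]
spray_can 0.43 [285.3 241.2] [540.   93.  155.3]
gauge_pin 0.44 [316.9 295. ] [412.
[... 438 characters left out ...]
.2] [545.8 101.6 156.4]
lever_hinge 0.74 [331.8 229.5] [657.3  69.6 115.3]
lift 0.66 [483.1 354.2] [ 694.5 -315.9   37.4]
lift 0.62 [334.3 262.1] [647.4  46.5  40.7]
bank 0.97 [399.6 436.8] [ 434.5 -334.3   70.8]
bolt 0.85 [453.9 428.2] [ 545.3 -368.5   13.8]
spacer 0.64 [288.1 238.6] [543.6  78.1 147.9]
spacer 0.4 [334.5 267.4] [647.4  45.   25.3]
spanner 0.7 [380.4 378.8] [ 478.7 -248.2   89.2]
spanner 0.56 [178.3 259.2] [402.4 313.1   6.2]
spray_can 0.59 [483.  353.6] [ 694.3 -315.4   38.9]
gauge_pin 0.61 [253.9 337.8] [398.9  11.2  12.2]
parts_tray 0.82 [214.1 202.7] [580.  434.7  12.2]
stop_block 0.81 [454.7 302.2] [ 771.1 -193.8   23.6]
stop_block 0.68 [336.7 262.1] [651.8  43.4  40.2]
```

Run:
```python
from h import *
np.set_printoptions(precision=1,suppress=True)
def cloud(p):
    f=240/np.tan(np.radians(p["vertical_fov"])/2); d=p["depth"]; v,u=np.mgrid[:480,:640]
    P=np.stack([(u-p["cx"])*d/f,(v-p["cy"])*d/f,d],-1)
    return P@p["T"][:3,:3].T+p["T"][:3,3]
for n in ["top","side"]:
    p=eyes.get_image(n); X=cloud(p)
    reg=(X[...,0]>380)&(X[...,0]<540)&(X[...,1]<-180)&(X[...,1]>-450)
    m=(reg&(X[...,2]>83)&(X[...,2]<96)).astype(np.uint8)
    k,l,s,c=cv2.connectedComponentsWithStats(m)
    for i in range(1,k):
        if s[i,4]>8: q=X[l==i]; print(n,"btn",s[i,4],q.mean(0),np.ptp(q,axis=0))
    q=X[reg&(X[...,2]>60)][:,:2].astype(np.float32); print("modules",len(q),cv2.minAreaRect(q))
    q=X[(X[...,0]>480)&(X[...,0]<600)&(X[...,1]<150)&(X[...,1]>50)&(X[...,2]>125)]; print("pad",len(q),q.mean(0),q.min(0),q.max(0))
    q=X[(X[...,0]>450)&(X[...,0]<950)&(X[...,1]<180)&(X[...,1]>-100)&(X[...,2]>7)&(X[...,2]<16)][:,:2].astype(np.float32); print("plate",len(q),cv2.minAreaRect(q))
    c=cv2.resize(p["color"][100:400,100:540] if n=="top" else p["color"],None,fx=1.6 if n=="top" else 1.25,fy=1.6 if n=="top" else 1.25)[...,::-1]
    cv2.imwrite(f"pics/{n}2.png",c)
```

```text
top btn 30 [ 481.  -249.6   88.4] [12.3 14.6 11.6]
top btn 165 [ 464.7 -315.8   89. ] [31.6 34.7 10.9]
top btn 97 [ 449.1 -381.9   89. ] [24.3 26.8 10.8]
modules 1811 ((464.395751953125, -316.7236633300781), (186.74192810058594, 70.67729187011719), 76.53894805908203)
pad 517 [552.8  96.6 150.1] [519.4  73.  125.4] [599.4 123.9 165.8]
plate 2706 ((699.2105712890625, 41.142974853515625), (471.01531982421875, 276.6012878417969), 0.5084179639816284)
side btn 76 [ 478.8 -249.8   89. ] [16.  14.8  9.5]
side btn 392 [ 462.4 -315.8   89.7] [36.4 35.6 10.9]
side btn 274 [ 446.6 -381.5   89.5] [28.3 27.5 10.5]
modules 4329 ((463.2531433105469, -314.85174560546875), (186.70440673828125, 72.02534484863281), 76.77455139160156)
pad 466 [550.5  94.6 151. ] [517.7  72.9 125.1] [599.6 126.4 164.2]
plate 2698 ((743.8194580078125, 80.781494140625), (164.4293212890625, 322.3656311035156), 80.1511459350586)
```

View pics/top2.png

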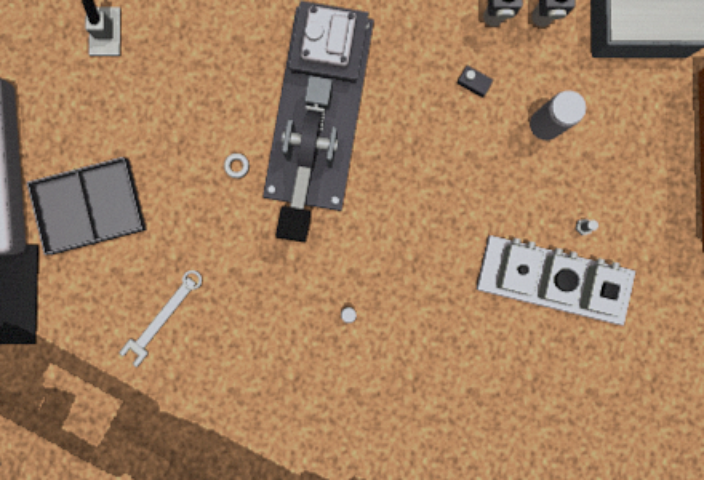

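View pics/side2.png

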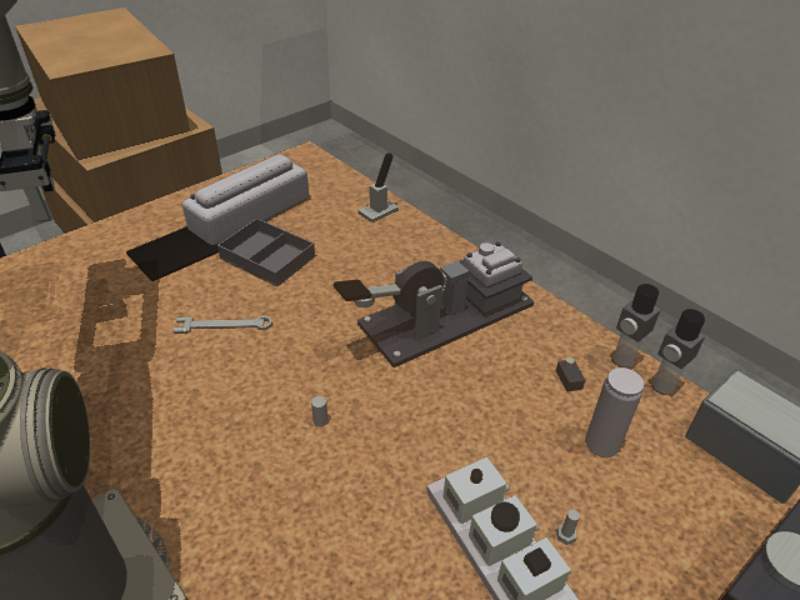

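```bash
cat >> h.py <<'E'
def to(x,y,z,yaw=None):
    s=readout.sense(); R=Ro.from_euler("xyz",s["eef_rot"]); 
    v=R.inv().apply(np.array([x,y,z])-s["eef_pos"])/1000
    t=None if yaw is None else (np.degrees(s["eef_rot"][2])-yaw+180)%360-180
    print(f"t={s['clock']:.2f} pos",s["eef_pos"].round(1),"rot",s["eef_rot"].round(3),"F",s["wrist_force"].round(1),"shift",v.round(4),"turn",t)
E
python3 - <<'E'
from h import *
to(480,100,220,168); to(463.5,-315.8,150,168)
E
```

```text
t=1.60 pos [236.8 551.3 218.6] rot [ 3.142 -0.     2.736] F [ 0.1 -0.6 -0. ] shift [-0.4016 -0.3187 -0.0014] turn -11.249997593796849
t=1.60 pos [236.8 551.3 218.6] rot [ 3.142 -0.     2.736] F [ 0.1 -0.6 -0. ] shift [-0.5505 -0.7072  0.0686] turn -11.249997593796849
```

Call:
{"op": "step_arm", "data": {"plan": [[0,[-0.4,-0.32,0],-11],[0,[-0.4,-0.32,0],-11],[0,[-0.4,-0.32,0],-11],[0,[-0.4,-0.32,0],-11],[0,[-0.4,-0.32,0],-11],[0,[-0.4,-0.32,0],-11],[0,[-0.4,-0.32,0],-11],[0,[-0.4,-0.32,0],-11],[0,[-0.4,-0.32,0],-11],[0,[-0.4,-0.32,0],-11],[0,[-0.4,-0.32,0],-11],[0,[-0.4,-0.32,0],-11]], "grip_force": 20}}

```text
clock: 2.6
eef_pos: [472.7, 108.6, 219.0]
eef_rot: [3.141, 0.001, 2.928]
wrist_force: [0.3, -0.1, 0.0]
gripper_width: 0.192
```

Run:
```python
from h import *
to(440,-300,220,168)
```

```text
t=2.60 pos [472.7 108.6 219. ] rot [3.141e+00 1.000e-03 2.928e+00] F [ 0.3 -0.1  0. ] shift [-0.0548 -0.4062 -0.0011] turn -0.2515380529272875
```

Call:
{"op": "step_arm", "data": {"plan": [[0,[-0.082,-0.414,0.01],0],[0,[-0.082,-0.414,0.01],0],[0,[-0.082,-0.414,0.01],0],[0,[-0.082,-0.414,0.01],0],[0,[-0.082,-0.414,0.01],0],[0,[-0.082,-0.414,0.01],0],[0,[-0.082,-0.414,0.01],0],[0,[-0.082,-0.414,0.01],0],[0,[-0.082,-0.414,0.01],0],[0,[-0.082,-0.414,0.01],0],[0,[-0.082,-0.414,0.01],0],[0,[-0.082,-0.414,0.01],0]]}}

```text
clock: 3.6
eef_pos: [463.5, -313.8, 208.1]
eef_rot: [3.142, -0.001, 2.924]
wrist_force: [-0.2, 1.6, 0.4]
gripper_width: 0.006
```

Run:
```python
from h import *
to(463.5,-315.8,110,168)
p=eyes.get_image("wrist"); save(p,"w1.png"); print(p["T"].round(2))
for t in ["wide_top","square_top","narrow_top"]:
    for s in eyes.spot_point(p,t)[:2]: print(t,round(s["score"],2),np.array(s["at"]).round(),w(p,*s["at"]).round(1))
```

```text
t=3.60 pos [ 463.5 -313.8  208.1] rot [ 3.142e+00 -1.000e-03  2.924e+00] F [-0.2  1.6  0.4] shift [-0.0005 -0.0019  0.0981] turn -0.4728093305093921
[[ 2.2000e-01  9.4000e-01  2.6000e-01  3.8941e+02]
 [ 9.8000e-01 -2.1000e-01 -6.0000e-02 -2.9761e+02]
 [ 0.0000e+00  2.7000e-01 -9.6000e-01  3.7445e+02]
 [ 0.0000e+00  0.0000e+00  0.0000e+00  1.0000e+00]]
wide_top 0.85 [326. 230.] [ 464.1 -311.1   89. ]
square_top 0.68 [240. 231.] [ 449.4 -379.2   89.4]
narrow_top 0.76 [408. 233.] [ 480.7 -247.3   89.2]
```

View pics/w1.png

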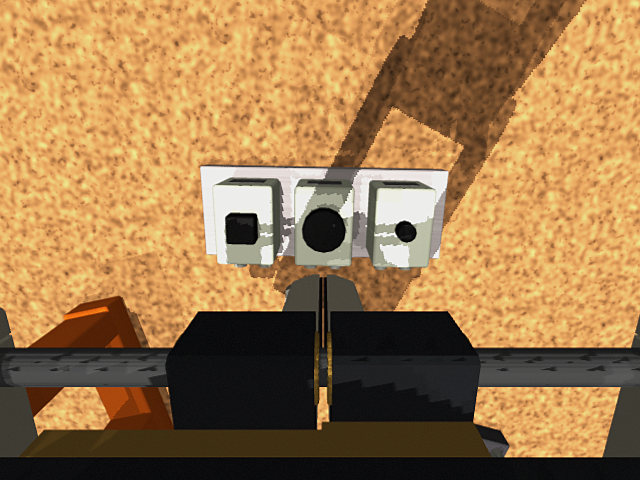

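Call:
{"op": "step_arm", "data": {"plan": [[0,[0,-0.001,0.04],0],[0,[0,-0.001,0.08],0],[0,[0,-0.001,0.105],0],[0,[0,-0.001,0.114],0],[0,[0,-0.001,0.118],0],[0,[0,-0.001,0.121],0],[0,[0,-0.001,0.123],0],[0,[0,-0.001,0.125],0],[0,[0,-0.001,0.1255],0],[0,[0,-0.001,0.1255],0],[0,[0,-0.001,0.1255],0]]}}

```text
clock: 4.72
eef_pos: [465.4, -313.1, 84.7]
eef_rot: [-3.14, 0.003, 2.928]
wrist_force: [3.8, 0.1, 5.4]
gripper_width: 0.006
```

Run:
```python
from h import *
to(463.5,-315.8,82,168)
p=eyes.get_image("wrist"); f=p["color"]; save(p,"w2.png")
```

```text
t=4.72 pos [ 465.4 -313.1   84.7] rot [-3.140e+00  3.000e-03  2.928e+00] F [3.8 0.1 5.4] shift [ 0.0013 -0.003   0.0027] turn -0.2506061008836866
```

Call:
{"op": "step_arm", "data": {"plan": [[0,[0,0,0.001],0],[0,[0,0,0.002],0],[0,[0,0,0.003],0],[0,[0,0,0.004],0],[0,[0,0,0.004],0],[0,[0,0,0.004],0]]}}

```text
clock: 5.27
eef_pos: [465.4, -313.3, 82.9]
eef_rot: [-3.14, 0.003, 2.928]
wrist_force: [-5.8, 6.1, 28.2]
gripper_width: 0.005
```

Call:
{"op": "step_arm", "data": {"plan": [[0,[0,0,-0.02],0],[0,[0,0,-0.035],0],[0,[0,-0.034,-0.035],0],[0,[0,-0.068,-0.035],0],[0,[0,-0.068,-0.035],0],[0,[0,-0.068,-0.03],0],[0,[0,-0.068,-0.03],0]]}}

```text
clock: 5.85
eef_pos: [448.5, -378.0, 107.1]
eef_rot: [3.14, -0.003, 2.927]
wrist_force: [-0.1, 0.9, -0.3]
gripper_width: 0.004
```

Run:
```python
from h import *
to(448.5,-380.7,82,168)
p=eyes.get_image("wrist"); save(p,"w3.png")
```

```text
t=5.85 pos [ 448.5 -378.   107.1] rot [ 3.140e+00 -3.000e-03  2.927e+00] F [-0.1  0.9 -0.3] shift [-0.0007 -0.0027  0.0251] turn -0.3061552998289869
```

View pics/w3.png

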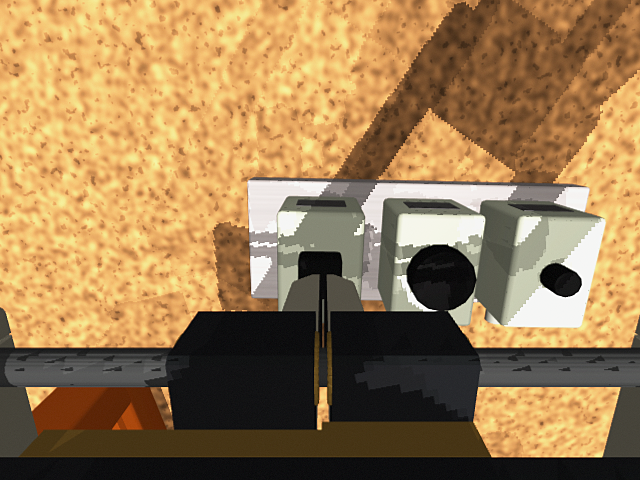

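Call:
{"op": "step_arm", "data": {"plan": [[0,[0,-0.001,0.01],0],[0,[0,-0.001,0.016],0],[0,[0,-0.001,0.02],0],[0,[0,-0.001,0.023],0],[0,[0,-0.001,0.025],0],[0,[0,-0.001,0.027],0],[0,[0,-0.001,0.028],0],[0,[0,-0.001,0.029],0],[0,[0,-0.001,0.029],0],[0,[0,-0.001,0.029],0]]}}

```text
clock: 6.73
eef_pos: [449.6, -379.2, 83.0]
eef_rot: [3.141, -0.0, 2.928]
wrist_force: [-9.7, 11.8, 24.8]
gripper_width: 0.004
```

Call:
{"op": "step_arm", "data": {"plan": [[0,[0,0,0],0],[0,[0,0,-0.02],0],[0,[0,0,-0.035],0],[0,[-0.001,0.04,-0.035],0],[0,[-0.002,0.08,-0.035],0],[0,[-0.002,0.115,-0.035],0],[0,[-0.002,0.135,-0.035],0],[0,[-0.002,0.135,-0.029],0],[0,[-0.002,0.135,-0.029],0],[0,[-0.002,0.135,-0.029],0]]}}

```text
clock: 7.57
eef_pos: [479.8, -248.7, 108.8]
eef_rot: [-3.141, -0.0, 2.928]
wrist_force: [-0.4, -1.0, 0.4]
gripper_width: 0.005
```

Run:
```python
from h import *
to(480.3,-249,82,168)
p=eyes.get_image("wrist"); save(p,"w4.png")
```

```text
t=7.57 pos [ 479.8 -248.7  108.8] rot [-3.141 -0.     2.928] F [-0.4 -1.   0.4] shift [-0.0006 -0.0002  0.0268] turn -0.2277169734088602
```

View pics/w4.png

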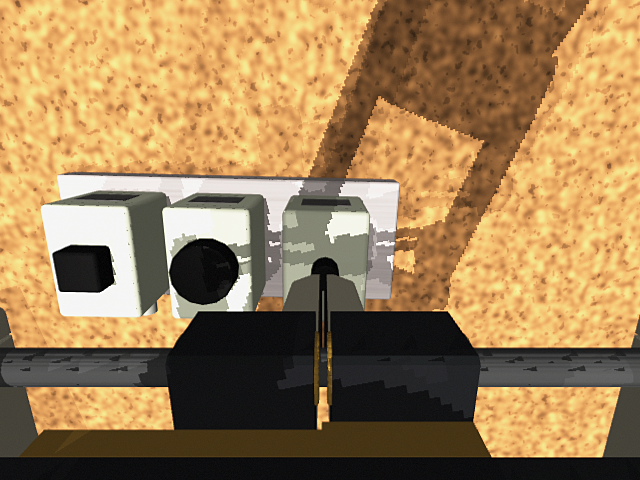

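The narrow button's rim shows at (323,265), centred behind the finger tips; the square and wide buttons are both up. I'll press it now.

Call:
{"op": "step_arm", "data": {"plan": [[0,[0,0,0.01],0],[0,[0,0,0.016],0],[0,[0,0,0.02],0],[0,[0,0,0.023],0],[0,[0,0,0.025],0],[0,[0,0,0.027],0],[0,[0,0,0.028],0],[0,[0,0,0.029],0],[0,[0,0,0.029],0],[0,[0,0,0.029],0],[0,[0,0,0.029],0]]}}

```text
clock: 8.53
eef_pos: [479.8, -248.9, 82.9]
eef_rot: [-3.141, -0.0, 2.928]
wrist_force: [-14.3, 3.9, 24.4]
gripper_width: 0.003
```

Call:
{"op": "step_arm", "data": {"plan": [[0,[0,0,-0.04],0],[0,[0,0,-0.08],0],[0,[0.002,0.03,-0.11],0],[0,[0.003,0.07,-0.13],0],[0,[0.004,0.11,-0.135],0],[0,[0.006,0.15,-0.135],0],[0,[0.008,0.19,-0.135],0],[0,[0.01,0.23,-0.135],0],[0,[0.012,0.27,-0.135],0],[0,[0.013,0.31,-0.135],0],[0,[0.014,0.35,-0.135],-1],[0,[0.014,0.354,-0.135],-2]]}}

```text
clock: 9.53
eef_pos: [541.7, 106.9, 215.0]
eef_rot: [3.139, -0.0, 2.968]
wrist_force: [0.4, -0.1, 0.3]
gripper_width: 0.003
```

Call:
{"op": "step_arm", "data": {"plan": [[0,[0,0,0],0],[0,[0,0,0],0],[0,[0,0,0],0]]}}

```text
clock: 9.78
eef_pos: [541.4, 99.5, 214.9]
eef_rot: [-3.141, -0.0, 2.961]
wrist_force: [-0.3, 0.1, -0.4]
gripper_width: 0.009
```

Run:
```python
from h import *
to(541,100,175,170)
for n in ["wrist","top","side"]:
    p=eyes.get_image(n); 
    if n=="wrist": save(p,"w5.png"); W=p
    for t in ["pad_top","lever_hinge"]:
        for s in eyes.spot_point(p,t)[:1]: print(n,t,round(s["score"],2),np.array(s["at"]).round(),w(p,*s["at"]).round(1))
f=240/np.tan(np.radians(W["vertical_fov"])/2); d=W["depth"]; v,u=np.mgrid[:480,:640]
P=np.stack([(u-W["cx"])*d/f,(v-W["cy"])*d/f,d],-1)@W["T"][:3,:3].T+W["T"][:3,3]
m=(P[...,2]>138)&(P[...,2]<170)&(P[...,0]>490)&(P[...,0]<590)&(abs(P[...,1]-100)<50)&(W["color"].max(-1)<60)&(v<300)
q=P[m]; print(len(q),q.mean(0).round(1),q.min(0).round(1),q.max(0).round(1),cv2.minAreaRect(q[:,:2].astype(np.float32)))
```

```text
t=9.78 pos [541.4  99.5 214.9] rot [-3.141 -0.     2.961] F [-0.3  0.1 -0.4] shift [0.0005 0.0004 0.0399] turn -0.3300297255281919
wrist pad_top 0.57 [327. 262.] [547.9 100.9 154.7]
top pad_top 0.43 [317. 299.] [429.7  25.3 646.1]
top lever_hinge 0.87 [295. 186.] [671.4  71.8 145.9]
side pad_top 0.92 [284. 227.] [556.4 106.9 152.8]
side lever_hinge 0.9 [334. 227.] [662.8  68.4 119.7]
3774 [539.  102.3 156.8] [518.2  75.3 146.2] [572.  126.8 163.4] ((544.70751953125, 100.92849731445312), (46.072628021240234, 48.04523468017578), 79.9234390258789)
```

View pics/w5.png

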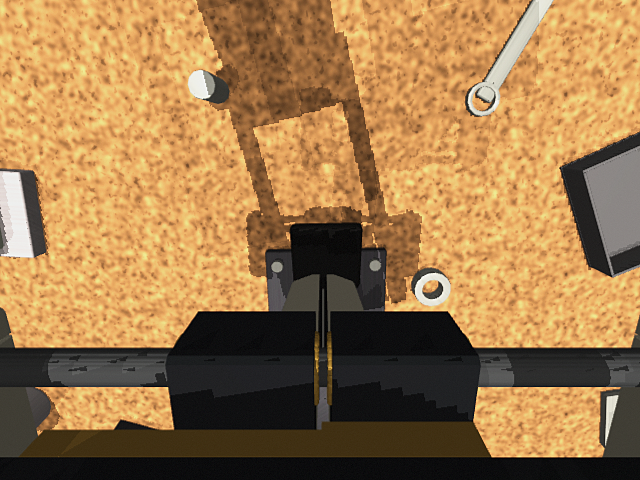

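Call:
{"op": "step_arm", "data": {"plan": [[0,[-0.003,0.002,0.03],0],[0,[-0.003,0.002,0.048],0],[0,[-0.003,0.002,0.055],0],[0,[-0.002,0.002,0.059],0],[0,[-0.001,0.002,0.063],0],[0,[0,0.002,0.067],0],[0,[0.001,0.002,0.071],0],[0,[0.003,0.002,0.075],0],[0,[0.004,0.002,0.079],0],[0,[0.005,0.002,0.083],0],[0,[0.006,0.002,0.087],0],[0,[0.006,0.002,0.087],0]]}}

```text
clock: 11.23
eef_pos: [537.4, 103.5, 130.4]
eef_rot: [3.141, 0.004, 2.963]
wrist_force: [0.1, -1.1, 8.2]
gripper_width: 0.007
```

Run:
```python
from h import *
to(533.9,102.8,94,170)
p=eyes.get_image("side"); cv2.imwrite("pics/s3.png",cv2.resize(p["color"][120:320,200:460],None,fx=3,fy=3)[...,::-1])
```

```text
t=11.23 pos [537.4 103.5 130.4] rot [3.141 0.004 2.963] F [ 0.1 -1.1  8.2] shift [ 0.0034 -0.0013  0.0364] turn -0.254067290686379
```

View pics/s3.png

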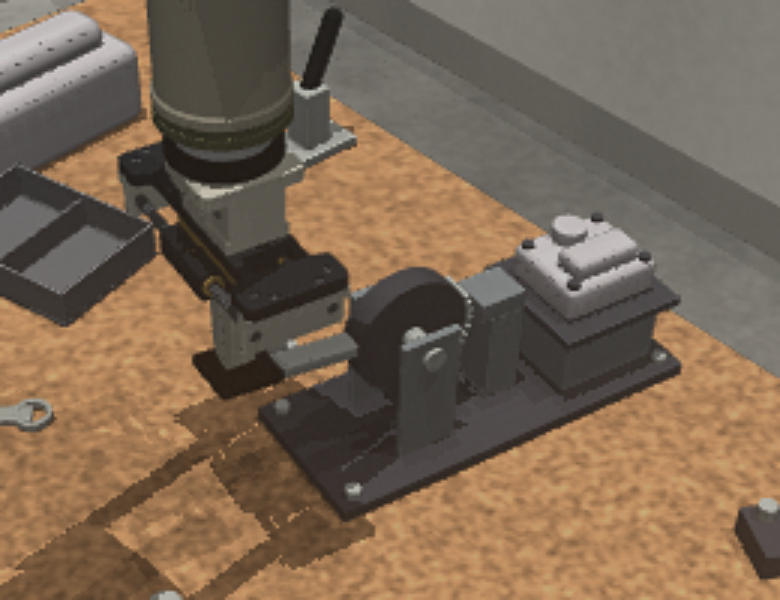

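Call:
{"op": "step_arm", "data": {"plan": [[0,[0.001,0,0.004],0],[0,[0.002,0,0.008],0],[0,[0.002,0,0.012],0],[0,[0.003,0,0.016],0],[0,[0.003,0,0.019],0],[0,[0.003,0,0.022],0],[0,[0.003,0,0.025],0],[0,[0.003,0,0.028],0],[0,[0.003,0,0.031],0],[0,[0.003,0,0.033],0],[0,[0.003,0,0.034],0],[0,[0.003,0,0.034],0]]}}

```text
clock: 12.28
eef_pos: [534.4, 104.0, 96.1]
eef_rot: [3.141, 0.003, 2.963]
wrist_force: [-1.5, -0.8, 6.1]
gripper_width: 0.004
```

Run:
```python
from h import *
to(533.9,102.8,94,170)
p=eyes.get_image("side"); X=None
f=240/np.tan(np.radians(p["vertical_fov"])/2); d=p["depth"]; v,u=np.mgrid[:480,:640]
P=np.stack([(u-p["cx"])*d/f,(v-p["cy"])*d/f,d],-1)@p["T"][:3,:3].T+p["T"][:3,3]
# lift frame about pivot, yaw -10deg
o=np.array([672.3,78.4,0]); a=np.radians(-10); ex=np.array([np.cos(a),np.sin(a),0]); ey=np.array([-np.sin(a),np.cos(a),0])
x=(P-o)@ex; y=(P-o)@ey; z=P[...,2]
m=(x>-172)&(x<-112)&(abs(y)<26)&(z>75)&(z<108)&(p["color"].max(-1)<70)
print(m.sum()); A=np.c_[x[m],y[m],z[m]]
for i in range(5):
    k=np.polyfit(A[:,0],A[:,2],1); r=A[:,2]-np.polyval(k,A[:,0]); A=A[abs(r)<max(2,1.5*r.std())]
print(len(A),"slope",k[0],"z at -140",np.polyval(k,-140.5), A[:,:2].min(0),A[:,:2].max(0))
cv2.imwrite("pics/s4.png",cv2.resize(p["color"][120:320,200:460],None,fx=3,fy=3)[...,::-1])
```

```text
t=12.28 pos [534.4 104.   96.1] rot [3.141e+00 3.000e-03 2.963e+00] F [-1.5 -0.8  6.1] shift [ 0.0003 -0.0013  0.0021] turn -0.2557994970454729
282
179 slope 0.13992088234768102 z at -140 95.72126979038916 [-163.67627517  -25.65616798] [-116.09125919   17.94549382]
```

View pics/s4.png

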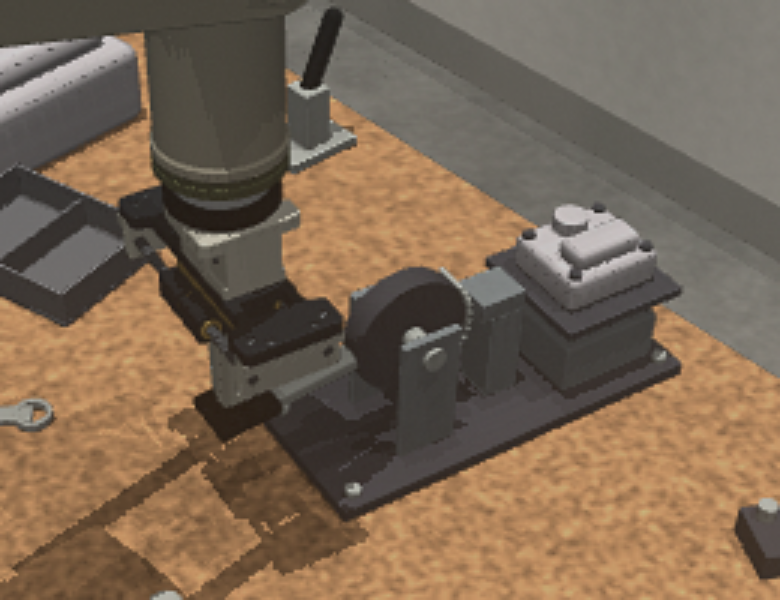

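Call:
{"op": "step_arm", "data": {"plan": [[0,[0,0,0.001],0],[0,[0,0,0.0015],0],[0,[0,0,0.0015],0],[0,[0,0,0.0015],0],[0,[0,0,0.0015],0],[0,[0,0,0.0015],0],[0,[0,0,0.0015],0],[0,[0,0,0.0015],0],[0,[0,0,0.0015],0],[0,[0,0,0.0015],0]]}}

```text
clock: 13.17
eef_pos: [534.5, 104.0, 94.9]
eef_rot: [3.141, 0.003, 2.963]
wrist_force: [-1.0, -1.2, 7.6]
gripper_width: 0.005
```

Run:
```python
from h import *
to(533.9,102.8,94,170); print(abs(readout.sense()["joint_vel"]).max())
p=eyes.get_image("top"); to(533.9,102.8,94,170)
for t in ["bolt","spacer","spanner","spray_can","gauge_pin","parts_tray","stop_block"]:
    for s in eyes.spot_point(p,t)[:1]: print(t,round(s["score"],2),w(p,*s["at"]).round(1))
```

```text
t=13.17 pos [534.5 104.   94.9] rot [3.141e+00 3.000e-03 2.963e+00] F [-1.  -1.2  7.6] shift [ 0.0004 -0.0013  0.0009] turn -0.25484132562914397
0.002773712522006185
t=13.22 pos [534.4 104.   94.9] rot [3.141e+00 3.000e-03 2.963e+00] F [-1.7 -2.3  6.1] shift [ 0.0003 -0.0013  0.0009] turn -0.2554802422210969
bolt 0.55 [ 550.2 -361.    12.7]
spacer 0.72 [654.6 200.5   2.3]
spanner 0.68 [403.9 310.5   6.7]
spray_can 0.63 [ 704.5 -284.9  103.8]
gauge_pin 0.47 [651.1 195.7  -1.3]
parts_tray 0.68 [576.6 433.7   6.3]
stop_block 0.81 [ 779.9 -190.3   25.5]
```

```bash
python3 -c "
from h import *
print(finish_job())"
```

```text
the job is handed in; nothing more can be done
None
```

I pressed the three buttons in order (wide, square, narrow), then pressed the lever down three clicks and handed the job in at about 13.2 s, still holding it there. The hand-in gives no verdict, so the checks below are my own.

- **Buttons:** each one bottomed at a tool height of about 83 mm with 24–28 N on the wrist. Wrist pictures before the second and third presses showed the earlier buttons up again. I took no picture of the narrow button after its press; the fingers lifted clear of it.
- **Lever:** the last tool height was 94.9 mm, which puts the lever at about 0.44 rad, inside the 0.39–0.51 window. Before a final 1.2 mm press, the pad's slope in the side picture also gave about 0.44. The fingers were pressing with 6–8 N and the arm was still.
- **Loose things:** the last top picture put six of the seven within about 13 mm of their first positions, which is about how much the detector varies. For the gauge pin the detector pointed at the spacer instead, so its end position was not measured. It stood upright in the wrist picture taken above the lever, and the arm never came down near it.

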